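# Pack the bar caddy

## Robot

A 6-joint arm with a two-finger parallel gripper is mounted at the origin on a cart in front of the work surface, level with it; the furniture and walls round the work are solid. World frame = base frame: x ahead of the robot, y to its left, z up, the work surface at z = 0. Lengths are in m, angles in rad, forces in N, time in s.
With the tool pointing down it reaches from about 0.3 to 0.95 m from the base axis. Payload 3.1 kg.
Tool frame: the origin (TCP) lies where the fingers leave the gripper's body, on its centre line; the fingertips stand 73 mm ahead of it and the grasp point (between the pads) lies 54 mm ahead of it; z points along the fingers, y is the line along which they close (so a half turn about z gives the same grasp; the last joint's range is limited). The gripper opens to 85 mm and grips with 20 to 120 N. Pads are 22 mm wide; open, the fingers measure 114 mm over their backs; the gripper's body (76 mm by 85 mm) begins 54 mm behind the grasp point. The pads swing forward as they close: fully open they stand 13 mm farther back than shut.
Start: joints at [1.076, 0.308, 1.634, -0, 1.2, -0.07], TCP at [0.258, 0.569, 0.304] pointing down, gripper open.
Joint ranges: [-3.06, 3.06], [-0.79, 1.96], [0.05, 2.63], [-1.19, 4.34], [0.05, 2.64], [-2.94, 2.94]. Speed limits (rad/s): [2.79, 2.79, 3.14, 3.14, 3.14, 3.14].

## Interface

Orientations are given as a unit quaternion [x, y, z, w].
In Python, from workcell import * gives the robot as it stands. Calls block until the motion is done:
- movep(position, orientation): joint-space move of the TCP to a pose.
- move_straight(position, velocity=0.15, attitude=None): straight line of the TCP; attitude=None keeps the orientation; velocity is the mean speed in m/s.
- move_j(angles): joint-space move.
- open_jaws() and close_gripper(grip_force=None): open the fingers fully, or close them until they stop; grip_force is the grip in N (None keeps the last).
- wait(seconds).
- ik(position, orientation): joint angles nearest the present ones, or None.
- get_obs(): the state.
- read_camera(name): name is "side" or "top" or "wrist"; returns the picture (384x512x3 uint8, blue, green, red); there is no depth.
- camera_params(name): a dict with "fx", "fy", "cx", "cy" (pixels), "dist" ([k1, k2, p1, p2, k3] as OpenCV has them; the pictures are not rectified), "T" (4x4, takes a point from camera to world coordinates). Camera axes: x right, y up, looking along -z (the intrinsics and any distortion apply to the point x, -y, -z); pixel columns grow to the right and rows downward; lengths in m; the calibration is good to about 2 mm. A picture is of the moment at which its call begins: read the wrist's pose just before it. camera_params takes no time and is no camera call; for the wrist camera it gives the pose at the moment of the call.
A pose or a line that the arm cannot do raises MotionError and nothing moves.
- finish_job(): hands the job in; it is judged then, once.
Trained networks look in the newest picture that a camera, given by its name, has taken for a name from the list of things; names that differ only in an ending like _2 or _b are one class to them, and where a whole thing is asked for, a point or a joint stands for the part that bears it (a point fixed in the world has none). Each returns a list of dicts, best first, with "p" (0 to 1); they miss things now and then, are a little off and sometimes report something else, mostly with a low value. They report only what shows in the picture. A call takes as long as a camera call.
- boxes_of(camera, name): "rect" ([left, top, width, height] in pixels, round what is visible of it).
- cut_out(camera, name): "pixels" (384x512 bool, what is visible of it) and "rect" ([left, top, width, height] in pixels, round what is visible of it).
- tip_of(camera, name): "point" ([column, row] in pixels: a listed point, or the origin of a listed thing).
The state is a dict: "t": time; "qpos": joint angles; "joint_vel": joint speeds; "tau": joint torques, N m; "position": TCP position; "ee_rot": TCP orientation; "wrist_force": force on the tool from outside, world axes, zero at the start; "wrist_torque": the same for the moment, N m; "finger_gap": opening from 0.0 (shut) to 1.0 (fully open); "gripper_force": force on a finger pad.
Only numpy, scipy, OpenCV 4.12 (cv2) and the standard library are available. Lean on these libraries where they do the work, as an engineer would, in place of code of your own. Each camera call takes 0.05 s, during which the arm holds its last target. There are 200 camera calls.

## Task

Pack the bar caddy for tonight: lay the wooden muddler along its two V rests, stand the jigger upright in the wide wooden well, and stand the bottle stopper upright in the small steel cup, then shut the stopper in by lowering the knobbed steel cover over that cup until it sits fully down. The egg cup, the wine cork and the dessert spoon do not belong in the caddy: leave them where they are.

Things in the scene. Friction and masses are not known exactly. Their poses are not given: they have to be found in the camera images.
- caddy: fixed light-wood tray, 190 (x) x 240 (y) mm, floor 10 mm thick, rim 18 mm high; origin centre of underside, z up. Two wooden V rests at x -50, y -60 and +60 mm: 14 mm wide, apex 24 and wing tips 43 mm high, 56 mm across. The muddler lies in both, along y, its axis at x -50, y 0, about 39 mm high, its middle free for fingers. Well and steel cup stand on the floor at x +35, y -60 or +60 (they swap).
- well: round wooden well fixed on the caddy floor: a ring 68 mm outside, 56 mm inside, 22 mm high, inner floor 5 mm above its origin. Origin: centre of its underside, z up. The jigger's place.
- keeper: small steel cup fixed on the caddy floor: 42 mm outside (rim 40), 36 inside (rim 34), inner floor 7 mm and rim 24 mm above its origin, on a flat steel foot disc 68 mm across, 4 mm high. Origin: centre of the foot's underside, z up. The stopper stands in the cup; the cover goes over the cup and rests on the foot disc.
- cover: loose steel cover: hollow cylinder open at the bottom, 59 mm outside, 53 inside, 64 mm high with a bevelled top, at least 57 mm free height inside; on top a grip knob 22 mm in diameter, from 73 to 97 mm above the origin, on an 18 mm neck. Origin: centre of its bottom edge, z up. 0.12 kg. Stands upright at the start.
- jigger: loose steel double jigger, an hourglass of two cones, 43 mm across, 70 mm high, waist 16 mm; for contact it is a plain solid about 43 mm thick all the way up. Origin: centre of its underside, z up. Stands at the start.
- stopper: loose steel bottle stopper, 25 mm across, 49 mm high: a round ball grip above a narrow waist and a rounded foot; for contact about 25 mm thick. Origin: centre of its underside, z up. Stands at the start.
- muddler_mid (a point): middle of the muddler, on its axis at mid length: a loose turned wooden rod, 25 mm thick, 187 mm long along this point's y, lying on its side; slimmer here to look at, but to be gripped as 25 mm. It can roll, so its x and z may turn about y. 0.08 kg.
- egg_cup: plated egg cup, a wide bowl on a waisted foot, 46 mm across, 60 mm high: looks like the jigger but does not belong in the caddy. Origin: centre of its underside.
- cork: plain wine cork, a cylinder 23 mm across, 44 mm high, standing: like the stopper in size but does not belong. Origin: centre of its underside.
- spoon: plated dessert spoon, 136 x 28 x 10 mm, lying on the worktop: does not belong. Origin: centre of its underside, y along it.

How it is judged:
By the outcome, as a careful person would: the job done as asked, in the order asked, and still so for the second after the job is handed in, with the robot touching nothing.
It also fails if it takes over 128 s, if anything falls off the work surface, if the arm or the gripper's body presses on something with over 40 N, if the wrist force passes 120 N, or if a joint passes its speed limit or range.

## Working session

There is one attempt and no reset: what is moved stays moved. The work goes in short steps, each a Python script; the robot and the scene stay as the last script left them, time stands still between calls to the robot, and variables do not carry over. Pictures are saved under pics/ and viewed, at most 14 in all, crops included, and the job is handed in when it is done.

```bash
mkdir -p pics; ls; cat > h.py <<'E'
from workcell import *
import numpy as np, cv2
def ray(cam, px, P=None):
    P=P or camera_params(cam)
    K=np.array([[P["fx"],0,P["cx"]],[0,P["fy"],P["cy"]],[0,0,1.]])
    u=cv2.undistortPoints(np.array([[px]],float),K,np.array(P["dist"],float))[0,0]
    T=np.array(P["T"]); d=T[:3,:3]@np.array([u[0],-u[1],-1.]); return T[:3,3],d
def onz(cam,px,z,P=None):
    o,d=ray(cam,px,P); return o+d*(z-o[2])/d[2]
def proj(cam,p,P=None):
    P=P or camera_params(cam); T=np.array(P["T"]); q=T[:3,:3].T@(np.array(p,float)-T[:3,3])
    K=np.array([[P["fx"],0,P["cx"]],[0,P["fy"],P["cy"]],[0,0,1.]])
    return cv2.projectPoints(np.array([[q[0],-q[1],-q[2]]]),np.zeros(3),np.zeros(3),K,np.array(P["dist"],float))[0].ravel()
def tri(a,b):
    A=[];B=[]
    M=np.zeros((3,3));v=np.zeros(3)
    for o,d in (a,b):
        d=d/np.linalg.norm(d);Q=np.eye(3)-np.outer(d,d);M+=Q;v+=Q@o
    p=np.linalg.solve(M,v); return p
E
python3 - <<'E'
from h import *
np.set_printoptions(precision=4,suppress=True)
for c in("top","side"):
    im=read_camera(c); cv2.imwrite(f"pics/{c}0.png",im)
    print(c,np.array(camera_params(c)["T"]))
    for n in "caddy well keeper cover jigger stopper muddler_mid egg_cup cork spoon".split():
        print(n,[(np.round(r["point"],1).tolist(),round(r["p"],2),onz(c,r["point"],0.034 if n=='x' else 0)[:2].round(3).tolist()) for r in tip_of(c,n)[:3]])
print(get_obs())
E
```

```text
pics
top [[-0.0159  0.9954 -0.0948  0.356 ]
 [-0.9998 -0.0172 -0.0123  0.0404]
 [-0.0138  0.0946  0.9954  1.1588]
 [ 0.      0.      0.      1.    ]]
caddy [([237.7, 188.0], 0.94, [0.463, 0.115])]
well [([217.6, 179.2], 0.82, [0.492, 0.178])]
keeper [([258.9, 172.8], 0.89, [0.51, 0.048])]
cover [([151.4, 198.4], 0.67, [0.434, 0.387])]
jigger [([361.4, 177.3], 0.6, [0.49, -0.273])]
stopper [([398.6, 175.4], 0.59, [0.493, -0.389])]
muddler_mid [([363.3, 206.8], 0.88, [0.397, -0.275])]
egg_cup [([324.5, 176.7], 0.72, [0.494, -0.158])]
cork []
spoon [([117.8, 206.5], 0.59, [0.411, 0.492])]
side [[ 0.8181  0.2118 -0.5347 -0.3012]
 [-0.5751  0.3003 -0.761  -1.0682]
 [-0.0006  0.93    0.3675  0.6047]
 [ 0.      0.      0.      1.    ]]
caddy [([235.8, 201.0], 0.84, [0.455, 0.09]), ([253.8, 199.9], 0.69, [0.505, 0.065])]
well [([232.2, 189.7], 0.48, [0.495, 0.173])]
keeper [([231.1, 186.6], 0.7, [0.507, 0.198]), ([252.3, 196.6], 0.64, [0.516, 0.089])]
cover [([181.0, 176.6], 0.91, [0.415, 0.376]), ([233.1, 199.4], 0.37, [0.455, 0.105])]
jigger [([324.7, 245.8], 0.68, [0.482, -0.277])]
stopper [([357.9, 263.9], 0.46, [0.486, -0.389])]
muddler_mid [([296.5, 249.7], 0.82, [0.411, -0.251])]
egg_cup [([297.6, 229.9], 0.73, [0.484, -0.169])]
cork [([204.4, 169.0], 0.57, [0.521, 0.396])]
spoon [([167.0, 168.0], 0.52, [0.414, 0.485])]
{'t': 1.1, 'qpos': array([ 1.0763,  0.3081,  1.6338,  0.    ,  1.1997, -0.0697]), 'joint_vel': array([-0.0004,  0.0009,  0.0016, -0.0003, -0.0009, -0.0005]), 'tau': array([  0.0002, -41.5298, -27.7087,  -0.    ,   0.0008,  -0.    ]), 'position': array([0.2576, 0.5695, 0.3039]), 'ee_rot': array([ 0.2108,  0.9775,  0.    , -0.    ]), 'wrist_force': array([-0.1019,  0.4284, -0.4264]), 'wrist_torque': array([ 0.0066, -0.0045, -0.0082]), 'gripper_force': 0.0, 'finger_gap': 0.9991269387368932}
```

View pics/top0.png

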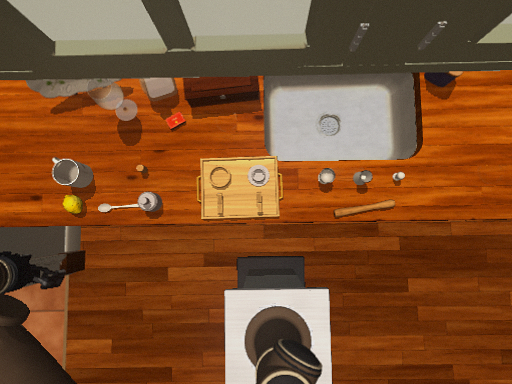

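View pics/side0.png

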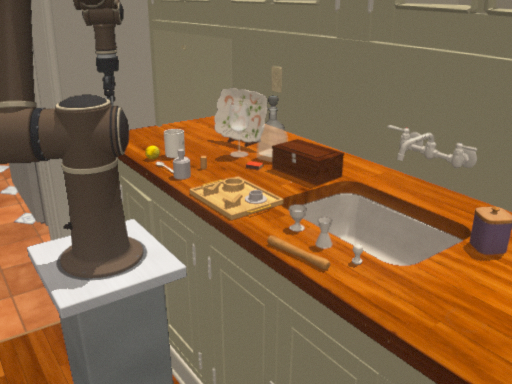

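Top view: caddy at (239,188), with the well on the left (219,178) and the keeper on the right (258,176). The muddler is at (365,209), jigger (362,178), stopper (399,176), egg cup (326,177), and the cover (149,202) stands next to the spoon. Next I'll survey closer with the wrist camera.

```bash
cat >> h.py <<'E'
def quat(a):  # tool down, fingers close along world angle a (mod pi)
    b=(a+np.pi/2)/2; return [np.cos(b),np.sin(b),0.,0.]
def best(pos,a):  # choose the half turn with joint 6 nearest 0
    c=[]
    for k in (0,np.pi):
        q=quat(a+k); j=ik(pos,q)
        if j is not None: c.append((abs(j[5]),q))
    return min(c,key=lambda t:t[0])[1]
def down(p,a,h):  # movep so that the grasp point is at p(x,y), height h
    P=[p[0],p[1],h+.054]; movep(P,best(P,a))
E
python3 - <<'E'
from h import *
np.set_printoptions(precision=3,suppress=True)
o=get_obs(); T=np.array(camera_params("wrist")["T"]); print(T, camera_params("wrist")["fx"])
for i,(p,ns) in enumerate([((.40,.33),"cover spoon cork"),((.43,.10),"caddy well keeper"),((.42,-.31),"jigger stopper muddler_mid egg_cup")]):
    P=[*p,.36]; movep(P,best(P,0.)); wait(.2)
    C=camera_params("wrist"); im=read_camera("wrist"); cv2.imwrite(f"pics/w{i}.png",im)
    print("t",get_obs()["t"],get_obs()["qpos"],np.array(C["T"])[:3,3])
    for n in ns.split():
        z={'well':.01,'keeper':.01,'muddler_mid':.0125}.get(n,0)
        print(n,[(np.round(r["point"],1).tolist(),round(r["p"],2),onz("wrist",r["point"],z,C).round(4).tolist()) for r in tip_of("wrist",n)[:3]])
E
python3 -c "
import cv2,numpy as np
a=[cv2.imread(f'pics/w{i}.png') for i in range(3)]
cv2.imwrite('pics/wc.png',cv2.resize(np.vstack([np.hstack(a[:2]),np.hstack([a[2],a[2]*0])]),(800,600)))"
```

```text
[[ 0.412 -0.875 -0.255  0.194]
 [ 0.911  0.396  0.115  0.599]
 [ 0.001 -0.279  0.96   0.373]
 [ 0.     0.     0.     1.   ]] 267.86074412587993
t 2.45 [0.608 0.052 1.82  0.    1.27  0.606] [0.401 0.403 0.429]
cover [([273.3, 131.9], 0.92, [0.4249, 0.3837, 0.0])]
spoon [([260.3, 58.1], 0.76, [0.4042, 0.4876, 0.0])]
cork [([341.7, 111.2], 0.85, [0.5286, 0.4146, 0.0])]
t 3.775 [ 0.132 -0.111  1.978  0.     1.275  0.13 ] [0.431 0.173 0.429]
caddy [([280.4, 160.9], 0.76, [0.468, 0.1088, 0.0])]
well [([303.7, 121.5], 0.58, [0.5007, 0.1698, 0.01])]
keeper [([300.0, 199.0], 0.64, [0.5008, 0.048, 0.01])]
t 5.6917 [-0.718  0.058  1.813  0.     1.27  -0.719] [ 0.422 -0.237  0.429]
jigger [([302.0, 136.0], 0.61, [0.4913, -0.2624, 0.0])]
stopper [([295.6, 205.6], 0.59, [0.4861, -0.3769, 0.0]), ([307.6, 63.1], 0.38, [0.4945, -0.1586, 0.0])]
muddler_mid [([238.6, 145.4], 0.62, [0.3927, -0.2759, 0.0125])]
egg_cup [([305.7, 63.6], 0.72, [0.4917, -0.1593, 0.0])]
```

View pics/wc.png

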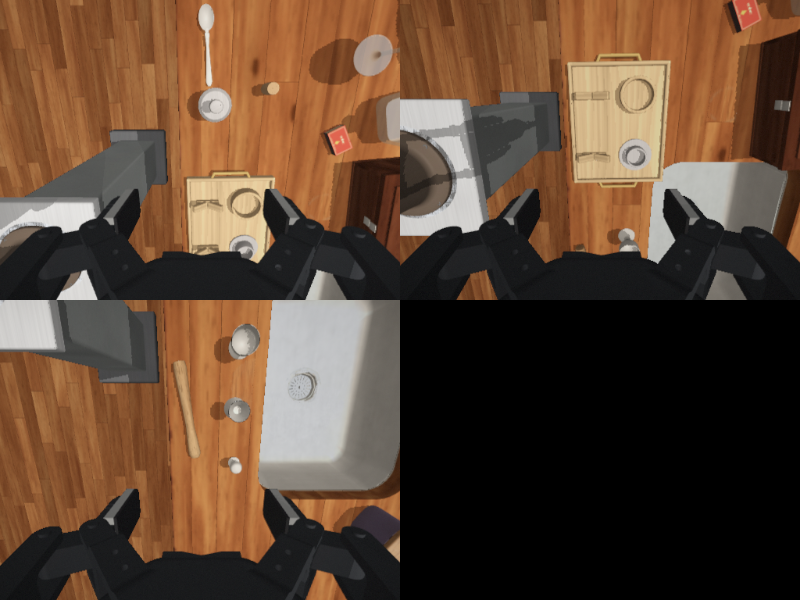

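```bash
cat > m.py <<'E'
from h import *
def rod(cam,C,z=.0125):
    m=cut_out(cam,"muddler_mid")[0]["pixels"].astype(np.uint8)
    c=cv2.findContours(m,cv2.RETR_EXTERNAL,cv2.CHAIN_APPROX_NONE)[0]; c=max(c,key=len)[:,0]
    w=np.array([onz(cam,p,z,C)[:2] for p in c.astype(float)],np.float32)
    (cx,cy),wh,_=r=cv2.minAreaRect(w); b=cv2.boxPoints(r); e=b[1]-b[0]; f=b[2]-b[1]
    d=e if np.hypot(*e)>np.hypot(*f) else f
    if d[1]<0:d=-d
    return np.array([cx,cy]),np.arctan2(d[1],d[0]),wh
E
python3 - <<'E'
from m import *
np.set_printoptions(precision=4,suppress=True)
C=camera_params("wrist"); c,a,wh=rod("wrist",C); print(c,np.degrees(a),wh)
f=lambda n,zt:print(n,[(r["p"],r["rect"]) for r in cut_out("wrist",n)[:1]])
for n in("jigger","stopper"): f(n,0)
# closer look at jigger+stopper+muddler
P=[.44,-.36,.25]; movep(P,best(P,0.)); wait(.2); C=camera_params("wrist"); cv2.imwrite("pics/w3.png",read_camera("wrist"))
print(rod("wrist",C))
for n in "jigger stopper muddler_mid".split():
    print(n,[(r["point"],round(r["p"],2),onz("wrist",r["point"],.0125 if n[0]=='m' else 0,C)) for r in tip_of("wrist",n)[:2]],[r["rect"] for r in cut_out("wrist",n)[:1]])
E
```

```text
[ 0.3947 -0.2741] 98.81838 (0.025737658143043518, 0.18844908475875854)
jigger [(0.56, [290.2, 122.5, 28.3, 34.3])]
stopper [(0.64, [289.2, 203.1, 20.8, 18.8])]
(array([ 0.3942, -0.2724]), np.float32(1.7250183), (0.024850334972143173, 0.19137437641620636))
jigger [([299.0, 97.7], 0.56, array([ 0.4899, -0.2661,  0.    ]))] [[283.3, 69.8, 44.2, 50.5]]
stopper [([293.6, 193.5], 0.6, array([ 0.4881, -0.3785,  0.    ]))] []
muddler_mid [([211.9, 103.0], 0.95, array([ 0.3933, -0.2725,  0.0125]))] [[183.3, 2.9, 52.1, 186.4]]
```

View pics/w3.png

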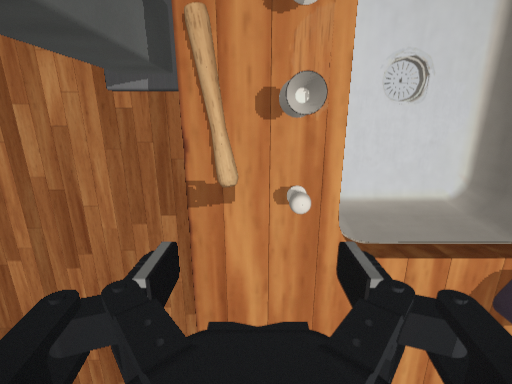

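The muddler axis is clear: midpoint (0.394,-0.273), tilted 8.8°. The jigger rim is centred near pixel (303,93) and the stopper head near (299,203). Now I'll take the muddler.

```bash
python3 - <<'E'
from h import *
np.set_printoptions(precision=4,suppress=True)
C=camera_params("wrist"); print("jig top",onz("wrist",(303,93),.07,C),"stop top",onz("wrist",(299.5,203),.037,C))
p=(.394,-.273);a=np.radians(8.8)
down(p,a,.15); move_straight([*p,.022+.054],.15); close_gripper(40); o=get_obs(); print(o["t"],o["finger_gap"],o["gripper_force"],o["position"])
move_straight([*p,.2],.2); print(get_obs()["gripper_force"])
P=[.43,.06,.30]; movep(P,best(P,0.)); wait(.2)
C=camera_params("wrist"); cv2.imwrite("pics/w4.png",read_camera("wrist"))
for n in "caddy well keeper".split():
    print(n,[(r["point"],round(r["p"],2),onz("wrist",r["point"],0 if n[0]=='c' else .01,C)) for r in tip_of("wrist",n)[:2]],[r["rect"] for r in cut_out("wrist",n)[:1]])
print(get_obs()["t"],get_obs()["qpos"],get_obs()["finger_gap"])
E
```

```text
jig top [ 0.481  -0.2663  0.07  ] stop top [ 0.4878 -0.3772  0.037 ]
9.3333 0.2012919990607612 39.00075164662539 [ 0.3943 -0.2731  0.0764]
39.00435319301323
caddy [([281.3, 135.6], 0.66, array([0.4631, 0.1096, 0.    ])), ([309.7, 179.6], 0.57, array([0.5044, 0.0491, 0.    ]))] [[204.6, 17.9, 161.2, 216.4]]
well [([314.3, 85.5], 0.55, array([0.5018, 0.171 , 0.01  ]))] [[284.3, 53.4, 62.1, 61.6]]
keeper [([311.0, 179.9], 0.77, array([0.5042, 0.0509, 0.01  ]))] [[285.6, 156.3, 46.0, 47.5]]
11.9667 [ 0.038  -0.0676  2.0635  0.0001  1.1456  0.0382] 0.19697421288911768
```

View pics/w4.png

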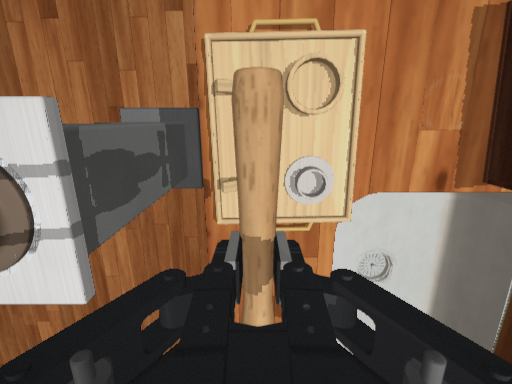

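The muddler is held along y. The caddy rim corners are at about (206,34), (365,31), (351,221) and (218,223). I'll work out the caddy pose from these and the well and keeper.

```bash
python3 - <<'E'
from h import *
np.set_printoptions(precision=4,suppress=True)
C=camera_params("wrist")
w=[onz("wrist",p,.018,C)[:2] for p in [(206,34),(365,31),(351,221),(218,223)]]
print(np.array(w),np.mean(w,0))
g=cv2.imread("pics/w4.png")
print("well top",onz("wrist",(314,84),.032,C),"foot",onz("wrist",(309.5,180.5),.014,C),"cup rim",onz("wrist",(312,181),.034,C))
# V rests from image and model overlay
c=np.array([.4665,.110])
for q in[(.035,.06,.032),(.035,-.06,.034)]:
    for k in range(0,360,3):
        r=.034 if q[1]>0 else .034; z=q[2] if q[1]>0 else .014
        u=proj("wrist",[c[0]+q[0]+r*np.cos(np.radians(k)),c[1]+q[1]+r*np.sin(np.radians(k)),z],C)
        cv2.circle(g,tuple(int(round(x)) for x in u),0,(0,0,255),-1)
for s in(-.06,.06):
    for x in(-.078,-.022):
        for dy in(-.007,.007): cv2.circle(g,tuple(int(round(v)) for v in proj("wrist",[c[0]+x,c[1]+s+dy,.043],C)),1,(255,0,0),-1)
b=[proj("wrist",[c[0]+x,c[1]+y,.018],C) for x,y in[(-.095,.12),(.095,.12),(.095,-.12),(-.095,-.12)]]
cv2.polylines(g,[np.int32(np.round(b))],True,(0,255,0),1)
cv2.imwrite("pics/ov.png",cv2.resize(g[10:240,190:380],None,fx=2.6,fy=2.6,interpolation=2))
E
```

```text
[[ 0.3716  0.2265]
 [ 0.5557  0.2295]
 [ 0.5623 -0.0055]
 [ 0.3758 -0.0085]] [0.4663 0.1105]
well top [0.4973 0.171  0.032 ] foot [0.5018 0.0517 0.014 ] cup rim [0.5011 0.0556 0.034 ]
```

View pics/ov.png

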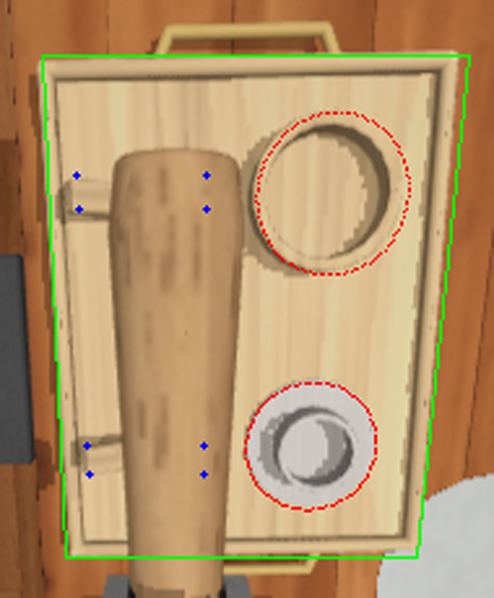

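Caddy centre ≈ (0.4655, 0.1105), yaw ≈ +1.3°. Now placing the muddler, then the jigger.

```bash
python3 - <<'E'
from h import *
np.set_printoptions(precision=4,suppress=True)
p=(.4155,.1094);a=np.radians(1.3)
down(p,a,.12); move_straight([*p,.051+.054],.12)
move_straight([*p,.0488+.054],.03); print(get_obs()["wrist_force"])
open_jaws(); wait(.2); move_straight([*p,.24],.25)
P=[.45,-.37,.2]; movep(P,best(P,0.)); wait(.2); C=camera_params("wrist"); cv2.imwrite("pics/w5.png",read_camera("wrist"))
for n in "jigger stopper".split():
    print(n,[(r["point"],round(r["p"],2),onz("wrist",r["point"],0,C)) for r in tip_of("wrist",n)[:2]],[r["rect"] for r in cut_out("wrist",n)[:1]])
g=cv2.imread("pics/w5.png")
for (x,y,r,hs) in [(.485,-.2655,.0215,(0,.07)),(.488,-.378,.0125,(0,.037))]:
    for z in hs:
        for k in range(0,360,4):
            u=proj("wrist",[x+r*np.cos(np.radians(k)),y+r*np.sin(np.radians(k)),z],C); cv2.circle(g,tuple(int(round(v)) for v in u),0,(0,0,255) if z else (255,0,0),-1)
cv2.imwrite("pics/ov5.png",cv2.resize(g[20:270,180:400],None,fx=2.4,fy=2.4,interpolation=2))
print(get_obs()["t"])
E
```

```text
[-1.6756 -1.3222  8.9041]
jigger [([298.2, 81.8], 0.86, array([ 0.4896, -0.2639,  0.    ]))] [[275.5, 42.1, 57.5, 70.6]]
stopper [([293.7, 201.1], 0.64, array([ 0.49  , -0.3801,  0.    ]))] [[281.9, 191.6, 32.8, 34.0]]
17.3167
```

View pics/ov5.png

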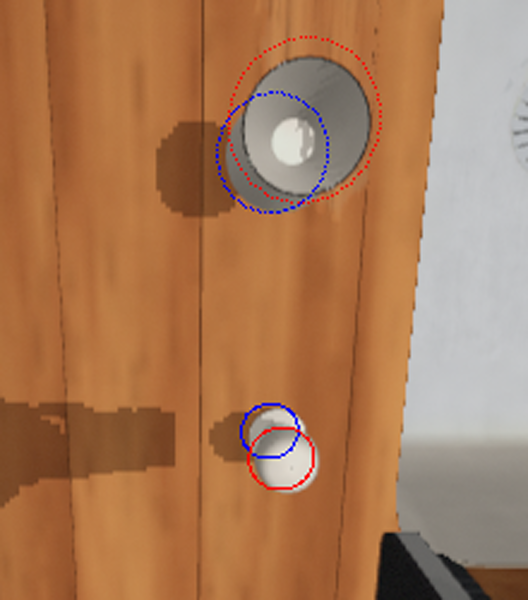

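The jigger rim is centred near (308,72) in the full picture, about 2 mm nearer than my overlay. The stopper overlay fits. Picking the jigger at (0.4865,-0.2665).

```bash
python3 - <<'E'
from h import *
np.set_printoptions(precision=4,suppress=True)
a=np.pi/2
p=(.4865,-.2665); down(p,a,.15); move_straight([*p,.050+.054],.15); close_gripper(40); o=get_obs(); print(o["finger_gap"],o["gripper_force"],o["position"])
move_straight([*p,.22],.25)
w=(.4991,.1713); down(w,a,.15)
move_straight([*w,.069+.054],.12); move_straight([*w,.0655+.054],.03); print(get_obs()["wrist_force"],get_obs()["position"])
open_jaws(); move_straight([*w,.24],.25)
P=[.45,.03,.30]; movep(P,best(P,0.)); wait(.1); cv2.imwrite("pics/w6.png",read_camera("wrist"))
print(get_obs()["t"])
E
```

```text
0.439827039190146 40.679285622172756 [ 0.4873 -0.2671  0.1052]
[0.4475 0.4445 0.0416] [0.4996 0.1715 0.1202]
26.3667
```

View pics/w6.png

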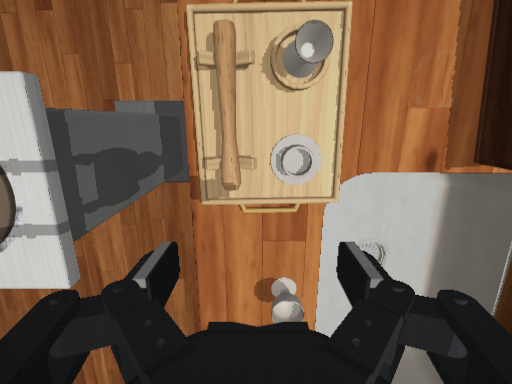

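The muddler lies in both rests and the jigger is in the well. Next I'll check the muddler's centring, refine the keeper centre and carry on with the stopper.

```bash
python3 - <<'E'
from m import *
np.set_printoptions(precision=4,suppress=True)
C=camera_params("wrist"); c,a,wh=rod("wrist",C,.039); print("rod",c,np.degrees(a),wh)
print("ends",onz("wrist",(225,22),.039,C),onz("wrist",(231,188),.039,C),"rests",onz("wrist",(226,59),.03,C),onz("wrist",(230,163),.03,C))
g=cv2.cvtColor(cv2.imread("pics/w6.png"),cv2.COLOR_BGR2HSV); m=((g[...,1]<40)&(g[...,2]>120)).astype(np.uint8); m[:125]=0;m[195:]=0;m[:,:262]=0;m[:,326:]=0
cc=max(cv2.findContours(m,0,1)[0],key=len); e=cv2.fitEllipse(cc); print(e,onz("wrist",e[0],.014,C))
a=np.pi/2
p=(.489,-.3785); down(p,a,.13); move_straight([*p,.040+.054],.15); close_gripper(30); o=get_obs(); print(o["finger_gap"],o["gripper_force"],o["position"])
move_straight([*p,.22],.25); print(get_obs()["finger_gap"],get_obs()["t"])
E
```

```text
rod [0.4155 0.1096] 90.97776 (0.02423717826604843, 0.1880742460489273)
ends [0.4156 0.2026 0.039 ] [0.4172 0.0183 0.039 ] rests [0.4145 0.1683 0.03  ] [0.4158 0.0487 0.03  ]
((295.6113586425781, 158.95970153808594), (48.657840728759766, 50.383602142333984), 50.30298614501953) [0.5012 0.0517 0.014 ]
0.27224785008684227 29.34361602896388 [ 0.4893 -0.3788  0.0946]
0.2720310316633608 29.975
```

```bash
python3 - <<'E'
from h import *
np.set_printoptions(precision=4,suppress=True)
a=np.pi/2; w=(.5013,.0515); down(w,a,.13)
move_straight([*w,.061+.054],.12); move_straight([*w,.0575+.054],.03); print(get_obs()["wrist_force"],get_obs()["position"])
open_jaws(); move_straight([*w,.22],.25)
P=[.40,.30,.26]; movep(P,best(P,0.)); wait(.2); C=camera_params("wrist"); im=read_camera("wrist"); cv2.imwrite("pics/w7.png",im)
print([(r["point"],r["p"],onz("wrist",r["point"],0,C)) for r in tip_of("wrist","cover")],[r["rect"] for r in cut_out("wrist","cover")])
x,y=.4249,.3837
for r,z,col in[(.0295,0,(255,0,0)),(.0295,.058,(0,255,0)),(.011,.097,(0,0,255))]:
    for k in range(0,360,4):
        u=proj("wrist",[x+r*np.cos(np.radians(k)),y+r*np.sin(np.radians(k)),z],C); cv2.circle(im,tuple(int(round(v)) for v in u),0,col,-1)
cv2.imwrite("pics/ov7.png",cv2.resize(im[:300,150:400],None,fx=2,fy=2,interpolation=2)); print(get_obs()["t"])
E
```

```text
[ 1.2935 -0.2917  0.0336] [0.5016 0.0515 0.112 ]
[([281.4, 107.2], 0.93, array([0.4293, 0.3848, 0.    ]))] [[251.9, 75.0, 59.8, 62.1]]
36.4167
```

View pics/ov7.png

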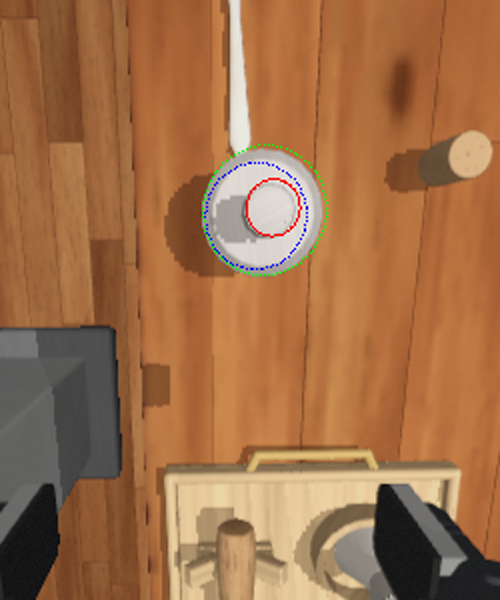

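The overlay puts the cover at (0.4245,0.3833). Before I shut it in, I'll check that the stopper stands upright.

```bash
python3 - <<'E'
from h import *
P=[.46,-.03,.24]; movep(P,best(P,0.)); wait(.2); C=camera_params("wrist"); im=read_camera("wrist")
print([(r["point"],r["p"],onz("wrist",r["point"],.017,C)) for r in tip_of("wrist","stopper")])
cv2.imwrite("pics/w8.png",cv2.resize(im[:260,140:420],None,fx=2,fy=2,interpolation=2)); print(get_obs()["t"])
E
```

```text
[([296.5, 110.1], 0.96, array([0.50179974, 0.05192537, 0.017     ]))]
37.9833
```

View pics/w8.png

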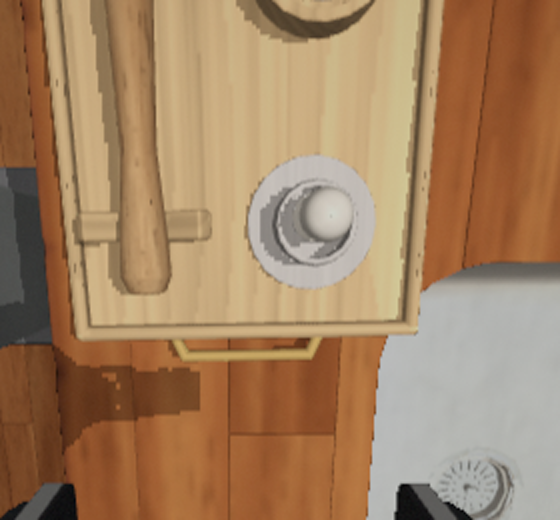

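The stopper stands upright in the cup, with its head at crop position (327,215). Now the cover.

```bash
python3 - <<'E'
from h import *
np.set_printoptions(precision=4,suppress=True)
a=0.; p=(.4245,.3833); down(p,a,.22); move_straight([*p,.088+.054],.15); close_gripper(40); o=get_obs(); print(o["finger_gap"],o["gripper_force"],o["position"])
z0=o["position"][2]
move_straight([*p,.30],.2); print(get_obs()["wrist_force"])
w=(.5013,.0515); down(w,a,.235); move_straight([*w,z0+.014+.05],.15)
for d in(.02,.003,0.0):
    move_straight([*w,z0+.014+d],.05); print(get_obs()["wrist_force"],get_obs()["position"])
E
```

```text
0.243345431981499 39.15479600429535 [0.4245 0.3834 0.1422]
[-0.5633  0.0467 -1.4725]
[ 0.044   0.5845 -2.0686] [0.5014 0.0515 0.1761]
[ 0.6106  0.4898 -0.8401] [0.501  0.0515 0.1587]
[-0.4845 -1.7826 -0.783 ] [0.5014 0.0515 0.1563]
```

```bash
python3 - <<'E'
from h import *
np.set_printoptions(precision=4,suppress=True)
w=(.5013,.0515); move_straight([*w,.155],.02); print(get_obs()["wrist_force"],get_obs()["position"])
open_jaws(); wait(.2); move_straight([*w,.28],.2)
P=[.45,-.03,.30]; movep(P,best(P,0.)); wait(.3); C=camera_params("wrist"); im=read_camera("wrist")
side=read_camera("side")
x,y=.5016,.0517
for n in("cover",):print([(r["point"],onz("wrist",r["point"],.014,C)) for r in tip_of("wrist",n)])
for r,z,col in[(.0295,.014,(255,0,0)),(.011,.111,(0,0,255)),(.034,.014,(0,255,0))]:
    for k in range(0,360,4):
        u=proj("wrist",[x+r*np.cos(np.radians(k)),y+r*np.sin(np.radians(k)),z],C); cv2.circle(im,tuple(int(round(v)) for v in u),0,col,-1)
a=cv2.resize(im[:230,150:390],(480,460),interpolation=2); b=cv2.resize(side[140:240,180:260],(320,400),interpolation=2)
o=np.zeros((460,800,3),np.uint8);o[:,:480]=a;o[:400,480:]=b
cv2.imwrite("pics/end.png",o); print(get_obs()["t"])
E
```

```text
[-2.0877  0.6293  6.0327] [0.5016 0.0515 0.1562]
[([297.3, 111.8], array([0.5013, 0.0516, 0.014 ]))]
48.3583
```

View pics/end.png

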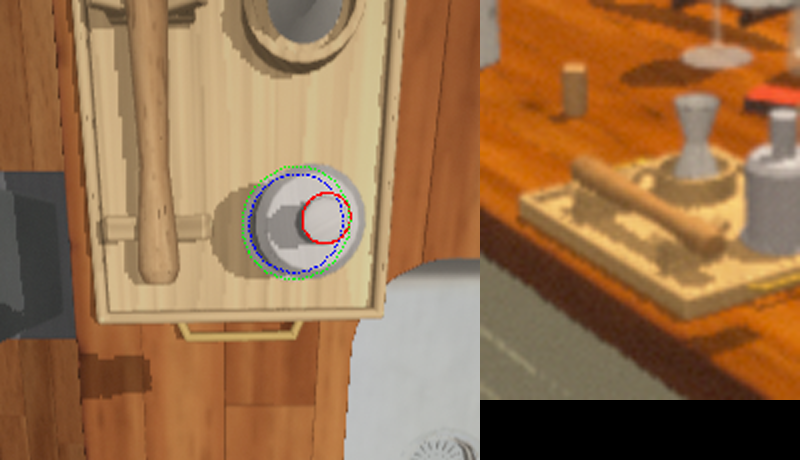

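The cover sits fully down: contact came at the expected height, and the knob matches the overlay at (327,218). The muddler, jigger and cork are all as they should be.

```bash
python3 -c "
from workcell import *
print(finish_job())"
```

```text
the job is handed in; nothing more can be done
None
```

The caddy is packed and handed in at about 48 s: muddler on its rests, jigger in the well, stopper in the steel cup with the cover fully down; I did not touch the egg cup, cork or spoon.

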